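# Lay a standing tube offcut down in its jig and push it home

### The job

Tip the dark square tube that stands on end in the blue jig over towards the yellow end stop, by pushing near its top, so that it lies flat between the two steel rails; then push it along the rails until the end that was its top rests squarely against the stop. Only push it with the fingers, never pinch or lift it, and leave the tape measure and the blue magnet where they are.

Things in the scene. Friction and masses are not known exactly. Their poses are not given: they have to be found in the camera images.
- jig: Tube jig, fixed; its place and angle vary. Blue base plate 240 x 90 mm, 6 mm thick. Origin on the channel's centre line at platen height; x runs along the channel towards the stop, y across, z up. Two steel rails run from x = -90 to 115 mm, inner faces at y = -23 and 23 mm, tops 22 mm above the platen. Stop face at x = 115 mm; the other end is open.
- jig_stop (a point): Centre of the inner face of the jig's yellow end stop, 25 mm above the platen, the height of the axis of a tube lying in the channel. The stop is 70 mm wide and 10 mm thick, its top 39 mm above the platen. Axes as those of the jig.
- tube: Dark grey square steel tube, 38 x 38 x 85 mm, 0.33 to 0.65 kg (hidden), loose, solid for contact. It starts on end on the base plate between the rails, within 0.05 rad of square. Origin in the middle of one long side; y axis along its length, foot to top. Pushed near the top it tips, and falls by itself beyond 24 degrees.
- tube_mid (a point): Centre of the tube. At the start it is 134 to 164 mm short of the face of the stop, 49 mm above the platen; tipped over towards the stop, the tube comes to lie some 30 to 60 mm short of it.
- tube_top (a point): Centre of the tube's upper end face as it stands at the start, then 91 mm above the platen; it is this end that must meet the stop.
- tube_foot (a point): Centre of the tube's lower end face as it stands at the start.
- tape: Dark grey and yellow tape measure, 89 x 100 mm and 53 mm high, loose, on the left of the jig (its +y side). Origin at the centre of its underside. Leave it alone.
- magnet: Blue and steel welding magnet, 26 x 87 mm and 19 mm high, loose, lying on the left of the jig near its open end. Origin at the centre of its underside. Leave it alone.

How it is judged:
At the end, for the whole second after the job is handed in: The tube lies flat on the base plate between the rails (within 0.05 rad of level, its centre no more than 4 mm high), with the end that was its top within 4 mm of the face of the stop, both ends within 7 mm of the channel's centre line, at rest (angle between tube's own y axis and vertical between 1.52 and 1.62 rad and x of tube_top in the frame of jig above 0.111 m and y of tube_top in the frame of jig between -0.007 and 0.007 m and y of tube_foot in the frame of jig between -0.007 and 0.007 m and z of tube_mid in the frame of jig below 0.029 m and linear speed of tube below 0.01 m/s); the robot touches nothing.
It fails at once if the tube is lifted or carried (its foot end more than 38 mm, or its centre more than 62 mm, above the platen; tipping it over reaches 25 and 53 mm) (z of tube_foot in the frame of jig above 0.038 m or z of tube_mid in the frame of jig above 0.062 m).
It fails at once if the tape measure or the magnet is moved more than 15 mm (distance of any of tape, magnet from where it was at the start of the episode above 0.015 m).
It also fails if it takes over 45 s, if anything falls off the work surface, if the arm or the gripper's body presses on something with over 40 N, if the wrist force passes 120 N, or if a joint passes its speed limit or range.

### The arm

A 6-joint arm with a two-finger parallel gripper is mounted at the origin on the work surface; the furniture and walls round the work are solid. World frame = base frame: x ahead of the robot, y to its left, z up, the work surface at z = 0. Lengths are in m, angles in rad, forces in N, time in s.
With the tool pointing down it reaches from about 0.425 to 0.95 m from the base axis. Payload 3.5 kg.
Tool frame: the origin (TCP) lies midway between the tips of the shut fingers; the grasp point (between the pads) lies 19 mm behind it; z points along the fingers, y is the line along which they close (so a half turn about z gives the same grasp; the last joint's range is limited). The gripper opens to 85 mm and grips with 20 to 120 N. Pads are 22 mm wide; open, the fingers measure 114 mm over their backs; the gripper's body (76 mm by 85 mm) begins 54 mm behind the grasp point. The pads swing forward as they close: fully open they stand 13 mm farther back than shut.
Start: joints at [0.964, 0.286, 1.577, -0, 1.279, -0.15], TCP at [0.298, 0.606, 0.197] pointing down, gripper open.
Joint ranges: [-2.77, 2.77], [-0.9, 2.22], [0.21, 2.48], [-1.53, 4.67], [0.24, 2.81], [-2.84, 2.84]. Speed limits (rad/s): [2.79, 2.79, 3.14, 3.14, 3.14, 3.14].

### API

Orientations are given as a unit quaternion [x, y, z, w].
In Python, from plant import ctrl gives the robot as it stands. The module is installed in compiled form; this text tells all that it offers.
- The arm moves only by the shell command python3 -m inch 'ROWS' [FORCE]. ROWS is JSON, a list of rows, each a list of 5 numbers: the closure, from 0 (fully open) to 1 (shut), then the shift along the tool's x, y, z in m, then the turn about the tool's z in degrees. A call has 1 to 5 rows; each row is the pose to reach, as a shift and turn from the pose commanded when the call began, along the tool's axes at that moment; what a row does not reach only later rows make up. A row lasts 1/12 s, in which the tool goes at most 41.7 mm and 7.16 degrees, less where a joint would pass 70% of its speed; a pose out of reach is approached as far as the arm can. A call with a gripper value outside its range is refused whole. The fingers move at their own pace and stop on an object; FORCE is the grip in N (left out, the last holds). Time passes only in rows, so rows that repeat a pose let the fingers close. It gives the time, the measured TCP pose, the force, the opening and the grip force at its end, in the units of the state.
- ctrl.get_state(): the state, without advancing time (a new reading comes with each control period).
- ctrl.read_camera(name): name is "scene" or "top" or "wrist"; returns a dict with "pixels" (420x560x3 uint8, red, green, blue), "depth" (420x560 float32, m along the optical axis (not along the pixel's ray), 0 where there is no reading), "fx", "fy", "cx", "cy" (pixels), "xyz" and "rotation" of the camera in the world; the wrist camera has in their place "mount" (4x4, takes a point from camera to tool coordinates, whose origin is the TCP and whose axes are the flange's). Camera axes: x right, y down, z forward; pixel columns grow to the right and rows downward; lengths in m; the calibration is good to about 2 mm. A picture is of the moment at which its call begins: read the wrist's pose just before it.
- ctrl.sign_off(): hands the job in; it is judged then, once.
Trained networks look in a picture, given as the dict that the camera call returned (one of the last four; its "shot" number tells which), for a name from the list of things; names that differ only in an ending like _2 or _b are one class to them, and where a whole thing is asked for, a point or a joint stands for the part that bears it (a point fixed in the world has none). Each returns a list of dicts, best first, with "score" (0 to 1); they miss things now and then, are a little off and sometimes report something else, mostly with a low value. They report only what shows in the picture. A call takes as long as a camera call.
- ctrl.spot_in(query, picture): "at" ([column, row] in pixels, amid what is visible of it).
- ctrl.tip_of(query, picture): "at" ([column, row] in pixels: a listed point, or the origin of a listed thing).
The state is a dict: "time": time; "qpos": joint angles; "dq": joint speeds; "joint_efforts": joint torques, N m; "eef_pos": TCP position; "tcp_rot": TCP orientation; "contact_force": force on the tool from outside, world axes, zero at the start; "wrist_torque": the same for the moment, N m; "opening": opening from 0.0 (shut) to 1.0 (fully open); "finger_force": force on a finger pad.
Only numpy, scipy, OpenCV 4.12 (cv2) and the standard library are available. Lean on these libraries where they do the work, as an engineer would, in place of code of your own. Each camera call takes 0.05 s, during which the arm holds its last target. There are 200 camera calls.

## Working session

There is one attempt and no reset: what is moved stays moved. The work goes in short steps, Python scripts to look and compute and a shell command to move; the robot and the scene stay as the last step left them, time stands still between calls to the robot, and variables do not carry over. Pictures are saved under pics/ and viewed, at most 10 in all, crops included, and the job is handed in when it is done.

```bash
mkdir -p pics
cat > h.py <<'E'
import numpy as np, cv2
from plant import ctrl
from scipy.spatial.transform import Rotation as R
def cam(name):
    s=ctrl.get_state(); p=ctrl.read_camera(name)
    if "mount" in p:
        T=np.eye(4);T[:3,:3]=R.from_quat(s["tcp_rot"]).as_matrix();T[:3,3]=s["eef_pos"]
        M=T@np.array(p["mount"]);p["_R"],p["_t"]=M[:3,:3],M[:3,3]
    else:
        r=np.array(p["rotation"]);p["_R"]=r if r.shape==(3,3) else R.from_quat(r).as_matrix();p["_t"]=np.array(p["xyz"])
    return p
def ray(p,uv): return p["_R"]@np.array([(uv[0]-p["cx"])/p["fx"],(uv[1]-p["cy"])/p["fy"],1.])
def atz(p,uv,z):
    d=ray(p,uv);return p["_t"]+d*(z-p["_t"][2])/d[2]
def dep(p,uv):
    return p["_t"]+ray(p,uv)*p["depth"][int(round(uv[1])),int(round(uv[0]))]
def cloud(p):
    v,u=np.mgrid[0:420,0:560];d=p["depth"]
    c=np.stack([(u-p["cx"])/p["fx"]*d,(v-p["cy"])/p["fy"]*d,d],-1)
    return c@p["_R"].T+p["_t"]
def save(p,n): cv2.imwrite("pics/"+n,p["pixels"][:,:,::-1])
E
python3 - <<'E'
from h import *
np.set_printoptions(precision=4,suppress=True)
s=ctrl.get_state();print(s["eef_pos"],R.from_quat(s["tcp_rot"]).as_matrix())
ims=[]
for n in("top","scene"):
    p=cam(n);ims.append(p["pixels"]);print(n,p["_t"])
    for q,z in(("jig",0),("jig_stop",.025),("tube_top",.091),("tube_foot",.006),("tube_mid",.049),("tape",0),("magnet",0)):
        for o in ctrl.tip_of(q,p)[:1]:print(q,o["score"],np.array(o["at"]),atz(p,o["at"],z),dep(p,o["at"]))
    save(p,n+"0.png")
E
```

```text
[0.2973 0.6052 0.1952] [[-0.8975  0.4411 -0.0013]
 [ 0.4411  0.8975 -0.0019]
 [ 0.0003 -0.0023 -1.    ]]
top [0.3991 0.4193 0.9488]
jig 0.63 [311.1 221.8] [0.4542 0.3407 0.    ] [0.4538 0.3411 0.0059]
jig_stop 0.71 [311.1 222.9] [0.4501 0.3427 0.025 ] [0.4512 0.3411 0.005 ]
tube_top 0.71 [317.6 229.1] [0.4327 0.3339 0.091 ] [0.436  0.3256 0.0079]
tube_foot 0.62 [318.  230.3] [0.4331 0.3245 0.006 ] [0.433  0.3247 0.0079]
tube_mid 0.56 [318.5 228.7] [0.4353 0.3276 0.049 ] [0.4369 0.3235 0.0079]
tape 0.65 [255.9 245.5] [0.3962 0.476  0.    ] [0.3964 0.4729 0.0511]
magnet 0.54 [293.2 277.7] [0.3184 0.3851 0.    ] [0.32   0.3858 0.0184]
scene [0.0808 0.987  0.5911]
jig 0.79 [288.8 217.1] [0.4691 0.3456 0.    ] [0.4545 0.3697 0.0222]
jig_stop 0.69 [231.  211.2] [0.5523 0.4175 0.025 ] [0.5413 0.4308 0.0382]
tube_top 0.92 [310.8 177.1] [0.4384 0.3227 0.091 ] [0.4433 0.3137 0.0842]
tube_foot 0.68 [307.7 214.2] [0.4397 0.3243 0.006 ] [0.4286 0.3448 0.0241]
tube_mid 0.64 [307.3 196.1] [0.4418 0.3259 0.049 ] [0.4298 0.3478 0.067 ]
tape 0.82 [279.8 263.7] [0.4132 0.4638 0.    ] [0.385  0.5082 0.0502]
magnet 0.87 [351.3 255.6] [0.3199 0.3772 0.    ] [0.313  0.3948 0.017 ]
```

View pics/top0.png

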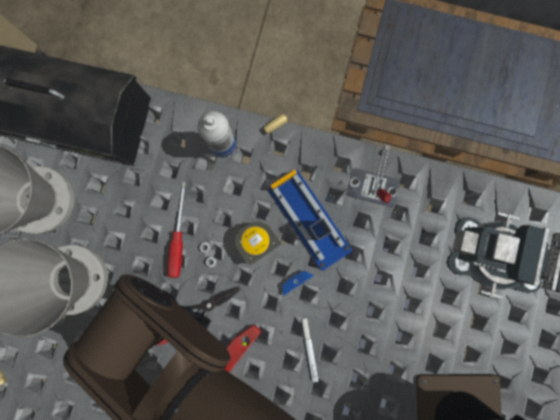

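View pics/scene0.png

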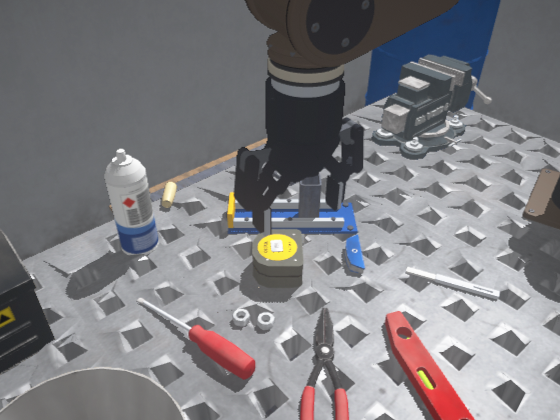

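The top view shows the jig from the stop at (284,179) to its open end near (335,258). The tube stands around (320,229), the tape is at (255,240) and the magnet at (296,282). Next I fit the jig axis from colour and depth.

Run:
```python
from h import *
np.set_printoptions(precision=4,suppress=True)
p=cam("top");C=cloud(p);hsv=cv2.cvtColor(p["pixels"],cv2.COLOR_RGB2HSV)
near=(np.hypot(C[...,0]-.46,C[...,1]-.345)<.18)
blue=near&(hsv[...,0]>100)&(hsv[...,0]<130)&(hsv[...,1]>120)
n,l,st,_=cv2.connectedComponentsWithStats(blue.astype(np.uint8))
print(st[1:][st[1:,4]>20])
# plate + rails points by height: use blue big comps excluding magnet
vu=np.argwhere(blue); P=np.array([atz(p,(u,v),.006)[:2] for v,u in vu])
keep=np.hypot(P[:,0]-.32,P[:,1]-.385)>.05
P=P[keep];r=cv2.minAreaRect((P*1000).astype(np.float32));print("plate",r,cv2.boxPoints(r))
yel=near&(hsv[...,0]>15)&(hsv[...,0]<35)&(hsv[...,1]>150)&(hsv[...,2]>120)
vu=np.argwhere(yel);P=np.array([atz(p,(u,v),.039)[:2] for v,u in vu]);k=P[:,0]>.5;print("stop",P[k].mean(0),k.sum(),cv2.minAreaRect((P[k]*1000).astype(np.float32)))
t=near&(C[...,2]>.075)&(C[...,2]<.105)
print("tubetop pts",t.sum(),C[t].mean(0),C[t].min(0),C[t].max(0))
w=cam("wrist");save(w,"w0.png");print(w["_t"],w["_R"])
for q,z in(("jig_stop",.025),("tube_top",.091),("tube_mid",.049)):
    for o in ctrl.tip_of(q,w)[:1]:print(q,o["score"],np.array(o["at"]),atz(w,o["at"],z))
big=cv2.resize(p["pixels"][150:310,220:380],None,fx=3.7,fy=3.7,interpolation=cv2.INTER_CUBIC);cv2.imwrite("pics/topcrop.png",big[:,:,::-1])
```

```text
[[ 269  172   84   98 1029]
 [ 279  180   40   49  804]
 [ 313  223   12   13  101]
 [ 282  271   31   21  285]]
plate ((457.98553466796875, 343.1944580078125), (234.20281982421875, 91.17989349365234), 32.961971282958984) [[334.929  317.7331]
 [384.5384 241.2303]
 [581.0421 368.6559]
 [531.4327 445.1587]]
stop [0.554  0.4098] 143 ((554.0770263671875, 409.60968017578125), (11.965203285217285, 68.20318603515625), 33.90852355957031)
tubetop pts 123 [0.4401 0.3158 0.0877] [0.4086 0.1873 0.075 ] [0.5292 0.3522 0.0952]
[0.2321 0.6369 0.3723] [[ 0.4397  0.8613  0.2547]
 [ 0.8982 -0.4215 -0.1251]
 [-0.0004  0.2838 -0.9589]]
tube_top 0.35 [108.8 267.3] [0.2918 0.4429 0.091 ]
```

View pics/topcrop.png

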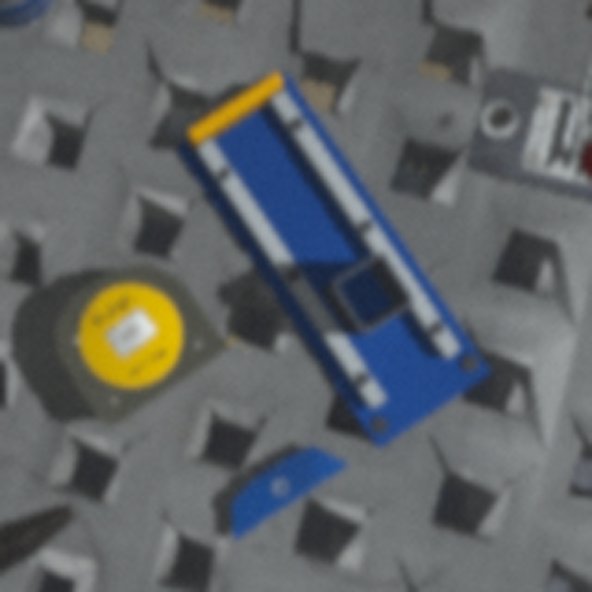

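The crop shows the tube top at about (320,230) in the full image, on the jig axis (heading about 33.5°). Its jig x is about -27 mm and the stop face is at about (0.550, 0.407). I'll move behind the tube with the fingers shut, and turn so that tool -x points towards the stop.

```bash
python3 -m inch '[[1,-0.028,-0.03,0,-6],[1,-0.056,-0.06,0,-12],[1,-0.084,-0.09,0,-18],[1,-0.112,-0.12,0,-24],[1,-0.14,-0.15,0,-30]]' 40
python3 - <<'E'
from h import *
s=ctrl.get_state();M=R.from_quat(s["tcp_rot"]).as_matrix();print(M)
print(M.T@(np.array([.389,.302,.195])-s["eef_pos"]),np.degrees(np.arctan2(M[1,1],M[0,1])))
E
```

```text
time: 1.47
eef_pos: [0.3573, 0.4078, 0.1967]
tcp_rot: [-0.036, 0.999, 0.0, 0.0]
contact_force: [0.5, -0.4, -0.9]
opening: 0.298
finger_force: 0.0
[[-9.97350121e-01 -7.27500615e-02  4.05338466e-04]
 [-7.27500210e-02  9.97350200e-01  1.13843107e-04]
 [-4.12546493e-04  8.40530543e-05 -9.99999911e-01]]
[-0.02394214 -0.10780341  0.00168604] 94.1719570942105
```

```bash
python3 -m inch '[[1,-0.006,-0.025,0,-6],[1,-0.012,-0.05,0,-12],[1,-0.018,-0.08,0,-18],[1,-0.024,-0.108,0,-24],[1,-0.024,-0.108,0,-29.5]]'
python3 - <<'E'
from h import *
np.set_printoptions(precision=4,suppress=True)
s=ctrl.get_state();M=R.from_quat(s["tcp_rot"]).as_matrix();print(s["eef_pos"],M)
for n in("wrist","top"):
  p=cam(n);save(p,n+"1.png")
  for q,z in(("jig_stop",.025),("tube_top",.091),("tube_mid",.049)):
    for o in ctrl.tip_of(q,p)[:1]:print(n,q,o["score"],np.array(o["at"]),atz(p,o["at"],z))
p=cam("wrist");C=cloud(p)
t=(C[...,2]>.085)&(C[...,2]<.098)&(np.hypot(C[...,0]-.43,C[...,1]-.33)<.06)
P=C[t][:,:2];print(t.sum(),P.mean(0),cv2.minAreaRect((P*1000).astype(np.float32)))
t=(C[...,2]>.033)&(C[...,2]<.043)&(np.hypot(C[...,0]-.55,C[...,1]-.41)<.05)
P=C[t][:,:2];print(t.sum(),P.mean(0),cv2.minAreaRect((P*1000).astype(np.float32)))
E
```

```text
time: 1.88
eef_pos: [0.3894, 0.2998, 0.1968]
tcp_rot: [-0.287, 0.958, -0.001, 0.0]
contact_force: [-0.4, 0.2, -0.3]
opening: 0.001
finger_force: 0.0
[0.3894 0.2998 0.1968] [[-0.8349 -0.5505  0.001 ]
 [-0.5505  0.8349 -0.0016]
 [ 0.0001 -0.0019 -1.    ]]
wrist jig_stop 0.59 [278.3 341.7] [0.5502 0.4044 0.025 ]
wrist tube_top 0.77 [279. 254.] [0.4339 0.3286 0.091 ]
wrist tube_mid 0.8 [275.8 235.5] [0.4352 0.3256 0.049 ]
top jig_stop 0.59 [279.2 181.8] [0.5494 0.419  0.025 ]
top tube_top 0.74 [318.7 230.8] [0.4289 0.3315 0.091 ]
top tube_mid 0.57 [317.7 228.6] [0.4355 0.3295 0.049 ]
378 [0.426  0.3188] ((430.8663635253906, 324.8748474121094), (30.25117301940918, 37.42216873168945), 33.85574722290039)
82 [0.5524 0.4127] ((552.7581787109375, 412.7462463378906), (9.374551773071289, 12.343927383422852), 35.509647369384766)
```

View pics/wrist1.png

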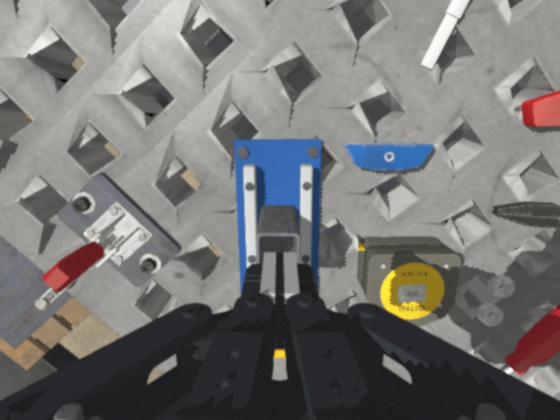

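The wrist view puts the tube top at (279,243), centred ahead of the fingers. The finger fronts are about 22 mm behind its back face and about 2 mm off laterally. Now I descend, then push slowly.

```bash
python3 -m inch '[[1,0,-0.002,0.04,0],[1,0,-0.002,0.08,0],[1,0,-0.002,0.118,0],[1,-0.010,-0.002,0.118,0],[1,-0.015,-0.002,0.118,0]]' && python3 -m inch '[[1,-0.006,0,0,0],[1,-0.012,0,0,0],[1,-0.018,0,0,0],[1,-0.024,0,0,0],[1,-0.028,0,0,0]]'
python3 - <<'E'
from h import *
p=cam("scene");save(p,"s2.png");print(ctrl.get_state()["contact_force"])
E
```

```text
time: 2.75
eef_pos: [0.401, 0.3098, 0.077]
tcp_rot: [-0.287, 0.958, -0.0, -0.002]
contact_force: [0.2, 0.5, 0.6]
opening: 0.001
finger_force: 0.0
time: 3.17
eef_pos: [0.4271, 0.3262, 0.0803]
tcp_rot: [-0.287, 0.958, 0.0, 0.002]
contact_force: [0.4, 0.3, 0.2]
opening: -0.001
finger_force: 0.0
[ 0.0917014  -0.35695709 -0.06794917]
```

View pics/s2.png

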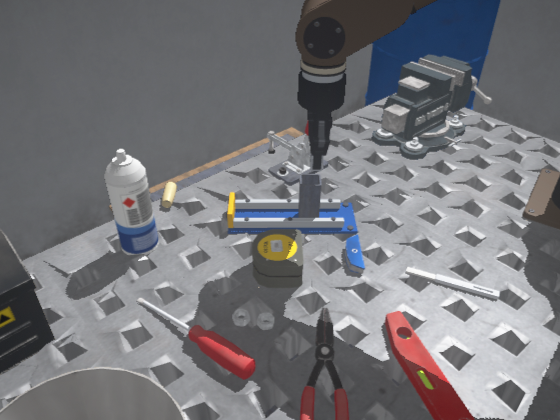

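The tube at (310,195) still looks nearly upright, with the fingers just behind its top at (317,170). I'll enlarge that area and use wrist depth to check the tilt.

Run:
```python
from h import *
np.set_printoptions(precision=4,suppress=True)
a=cv2.imread("pics/s2.png")[110:250,220:370];a=cv2.resize(a,None,fx=3.4,fy=3.4,interpolation=cv2.INTER_CUBIC)
p=cam("wrist");b=p["pixels"][130:300,200:360,::-1];b=cv2.resize(b,(270,287))
c=np.zeros((476,785,3),np.uint8);c[:,:510]=a[:476];c[:287,512:782]=b;cv2.imwrite("pics/s2c.png",c)
s=ctrl.get_state();print(s["eef_pos"])
p=cam("scene")
for q in("tube_top","tube_mid","tube_foot"):
  for o in ctrl.tip_of(q,p)[:1]:print(q,o["score"],np.array(o["at"]),dep(p,o["at"]))
```

```text
[0.4264 0.3258 0.0795]
tube_top 0.92 [311.5 179.8] [0.4434 0.3101 0.0762]
tube_mid 0.93 [309.  194.7] [0.4285 0.3442 0.0684]
tube_foot 0.79 [306.6 212. ] [0.4307 0.3456 0.0288]
```

View pics/s2c.png

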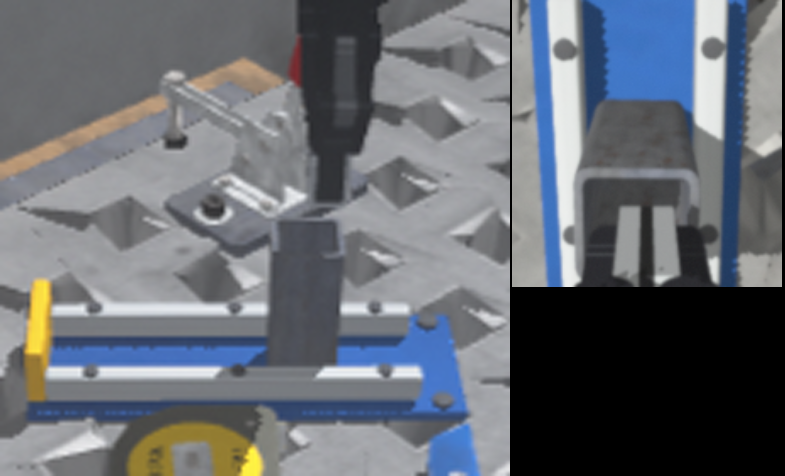

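Run:
```python
from h import *
np.set_printoptions(precision=4,suppress=True)
def proj(p,X):
    c=p["_R"].T@(np.array(X)-p["_t"]);return np.array([c[0]/c[2]*p["fx"]+p["cx"],c[1]/c[2]*p["fy"]+p["cy"],c[2]])
p=cam("scene");s=ctrl.get_state();print(s["eef_pos"],s["qpos"])
T=s["eef_pos"];print("tcp",proj(p,T),"depth there",dep(p,proj(p,T)[:2]))
print("top centre",proj(p,[.434,.327,.091]))
C=cloud(p)
for v in range(155,200,4): print(v,[np.round(C[v,u],3).tolist() for u in(304,311,318)])
w=cam("wrist");W=cloud(w);print("wrist tcp",proj(w,T))
for v in range(180,300,10): print(v,[np.round(W[v,u],3).tolist() for u in(262,272,280,286)])
```

```text
[0.425  0.325  0.0785] [ 0.4632  0.1112  2.0123 -0.      1.0186 -1.6893]
tcp [316.2228 185.6985   0.9004] depth there [0.4169 0.3406 0.0905]
top centre [311.7198 178.9395   0.8954]
155 [[0.523, 0.201, 0.048], [0.438, 0.328, 0.141], [0.411, 0.352, 0.161]]
159 [[0.532, 0.184, 0.027], [0.435, 0.333, 0.136], [0.419, 0.336, 0.143]]
163 [[0.532, 0.184, 0.016], [0.432, 0.337, 0.131], [0.419, 0.336, 0.134]]
167 [[0.527, 0.191, 0.012], [0.431, 0.338, 0.123], [0.419, 0.334, 0.126]]
171 [[0.519, 0.205, 0.012], [0.509, 0.193, 0.009], [0.42, 0.331, 0.115]]
175 [[0.453, 0.322, 0.09], [0.443, 0.314, 0.089], [0.433, 0.306, 0.088]]
179 [[0.453, 0.321, 0.08], [0.443, 0.313, 0.08], [0.43, 0.311, 0.083]]
183 [[0.453, 0.321, 0.072], [0.443, 0.313, 0.071], [0.428, 0.313, 0.077]]
187 [[0.436, 0.35, 0.086], [0.425, 0.344, 0.087], [0.414, 0.338, 0.087]]
191 [[0.436, 0.349, 0.077], [0.425, 0.343, 0.077], [0.414, 0.338, 0.079]]
195 [[0.435, 0.351, 0.069], [0.424, 0.345, 0.07], [0.415, 0.334, 0.067]]
199 [[0.435, 0.35, 0.06], [0.424, 0.343, 0.06], [0.414, 0.335, 0.059]]
wrist tcp [279.5195 244.4591   0.1892]
18
[... 444 characters left out ...]
 0.067], [0.415, 0.323, 0.066]]
230 [[0.422, 0.312, 0.082], [0.419, 0.317, 0.082], [0.417, 0.32, 0.082], [0.415, 0.323, 0.082]]
240 [[0.424, 0.314, 0.089], [0.421, 0.318, 0.089], [0.419, 0.322, 0.089], [0.417, 0.324, 0.09]]
250 [[0.453, 0.329, 0.028], [0.449, 0.335, 0.026], [0.446, 0.339, 0.028], [0.444, 0.343, 0.027]]
260 [[0.452, 0.33, 0.043], [0.417, 0.316, 0.123], [0.415, 0.319, 0.123], [0.413, 0.32, 0.124]]
270 [[0.418, 0.313, 0.133], [0.417, 0.316, 0.132], [0.415, 0.319, 0.131], [0.413, 0.32, 0.133]]
280 [[0.419, 0.313, 0.14], [0.416, 0.316, 0.14], [0.414, 0.318, 0.141], [0.414, 0.32, 0.14]]
290 [[0.418, 0.313, 0.147], [0.416, 0.316, 0.148], [0.415, 0.318, 0.147], [0.414, 0.32, 0.147]]
```

Depth shows the visible fingertips at z ≈ 0.115, while the reported TCP is 0.079. There was also no contact, so the tips end about 36 mm short of the nominal TCP. They are hanging over the tube, and it hasn't moved. I'll back off, go down by that difference, then look before pushing.

```bash
python3 -m inch '[[1,0.02,0,0,0],[1,0.037,0,0,0],[1,0.037,0,0.02,0],[1,0.037,0,0.036,0],[1,0.037,0,0.036,0]]'
python3 - <<'E'
from h import *
np.set_printoptions(precision=4,suppress=True)
s=ctrl.get_state();print(s["eef_pos"],s["contact_force"])
p=cam("scene");C=cloud(p)
for v in range(170,206,3): print(v,[np.round(C[v,u],3).tolist() for u in(330,336,342)])
w=cam("wrist");W=cloud(w)
for v in range(230,300,10): print(v,[np.round(W[v,u],3).tolist() for u in(262,272,280,286)])
a=cv2.resize(p["pixels"][110:250,220:370,::-1],None,fx=3.4,fy=3.4,interpolation=cv2.INTER_CUBIC)
b=cv2.resize(w["pixels"][130:300,200:360,::-1],(270,287))
c=np.zeros((476,785,3),np.uint8);c[:,:510]=a[:476];c[:287,512:782]=b;cv2.imwrite("pics/s3c.png",c)
E
```

```text
time: 3.98
eef_pos: [0.3916, 0.3034, 0.0396]
tcp_rot: [-0.287, 0.958, -0.001, -0.003]
contact_force: [-1.0, 0.1, 0.1]
opening: 0.001
finger_force: 0.0
[0.3916 0.3034 0.0396] [-1.0401  0.0733  0.0813]
170 [[0.484, 0.151, -0.002], [0.376, 0.352, 0.144], [0.368, 0.347, 0.145]]
173 [[0.477, 0.164, -0.001], [0.38, 0.343, 0.132], [0.375, 0.33, 0.127]]
176 [[0.469, 0.18, 0.003], [0.391, 0.317, 0.107], [0.382, 0.313, 0.109]]
179 [[0.461, 0.196, 0.008], [0.39, 0.318, 0.102], [0.381, 0.312, 0.102]]
182 [[0.459, 0.198, 0.002], [0.39, 0.317, 0.095], [0.382, 0.31, 0.094]]
185 [[0.456, 0.204, -0.001], [0.39, 0.316, 0.088], [0.38, 0.312, 0.09]]
188 [[0.452, 0.209, -0.004], [0.39, 0.314, 0.08], [0.38, 0.311, 0.082]]
191 [[0.451, 0.21, -0.011], [0.435, 0.217, -0.001], [0.425, 0.209, -0.001]]
194 [[0.44, 0.232, -0.002], [0.429, 0.227, -0.0], [0.418, 0.222, 0.001]]
197 [[0.434, 0.244, 0.001], [0.423, 0.239, 0.002], [0.411, 0.236, 0.005]]
200 [[0.415, 0.282, 0.024], [0.407, 0.273, 0.022], [0.407, 0.245, 0.005]]
203 [[0.414, 0.285, 0.019], [0.404, 0.279, 0.019], [0.402, 0.254, 0.005]]
230 [[0.403, 0.298, 0.005], [0.4, 0.303, 0.004], [0.397, 0.307, 0.004], [0.395, 0.311, 0.003]]
240 [[0.409, 0.301, 0.005], [0.406, 0.307, 0.003], [0.402, 0.311, 0.005], [0.4, 0.314, 0.005]]
250 [[0.415, 0.305, 0.004], [0.411, 0.311, 0.004], [0.408, 0.315, 0.005], [0.406, 0.318, 0.004]]
260 [[0.421, 0.309, 0.004], [0.384, 0.295, 0.087], [0.382, 0.297, 0.087], [0.381, 0.299, 0.087]]
270 [[0.386, 0.292, 0.095], [0.384, 0.295, 0.096], [0.383, 0.298, 0.094], [0.382, 0.299, 0.095]]
280 [[0.386, 0.292, 0.103], [0.384, 0.295, 0.103], [0.383, 0.297, 0.103], [0.382, 0.299, 0.103]]
290 [[0.387, 0.293, 0.109], [0.384, 0.295, 0.111], [0.383, 0.298, 0.109], [0.382, 0.299, 0.109]]
```

View pics/s3c.png

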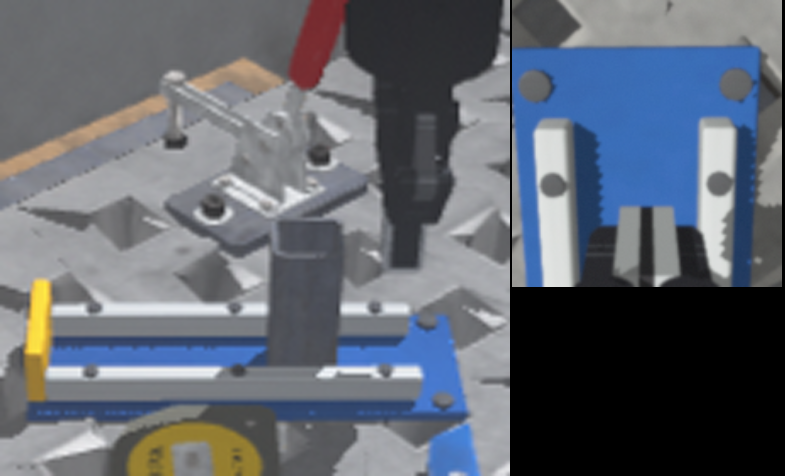

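Confirmed: the tips sit at z ≈ 0.079, just below the tube top (row ≈ 220 of the crop) and about 22 mm behind its back face. Now I push near the top, going 4 mm lower and 2 mm sideways.

```bash
python3 -m inch '[[1,-0.010,-0.002,0.004,0],[1,-0.018,-0.002,0.004,0],[1,-0.024,-0.002,0.004,0],[1,-0.030,-0.002,0.004,0],[1,-0.036,-0.002,0.004,0]]' && python3 -m inch '[[1,-0.006,0,0,0],[1,-0.012,0,0,0],[1,-0.018,0,0,0],[1,-0.024,0,0,0],[1,-0.030,0,0,0]]'
python3 - <<'E'
from h import *
p=cam("scene");w=cam("wrist");s=ctrl.get_state();print(s["eef_pos"],s["contact_force"])
a=cv2.resize(p["pixels"][110:250,220:370,::-1],None,fx=3.4,fy=3.4,interpolation=cv2.INTER_CUBIC)
b=cv2.resize(w["pixels"][130:300,200:360,::-1],(270,287))
c=np.zeros((476,785,3),np.uint8);c[:,:510]=a[:476];c[:287,512:782]=b;cv2.imwrite("pics/s4c.png",c)
E
```

```text
time: 4.5
eef_pos: [0.4266, 0.3236, 0.0394]
tcp_rot: [-0.287, 0.958, 0.0, 0.001]
contact_force: [0.1, -0.9, 0.6]
opening: -0.002
finger_force: 0.4
time: 4.92
eef_pos: [0.4512, 0.3398, 0.0386]
tcp_rot: [-0.287, 0.958, 0.0, 0.0]
contact_force: [0.3, 0.8, 0.0]
opening: 0.005
finger_force: 0.0
[0.45166474 0.34000673 0.03879317] [ 0.69338347 -0.0491091   0.16942337]
```

View pics/s4c.png

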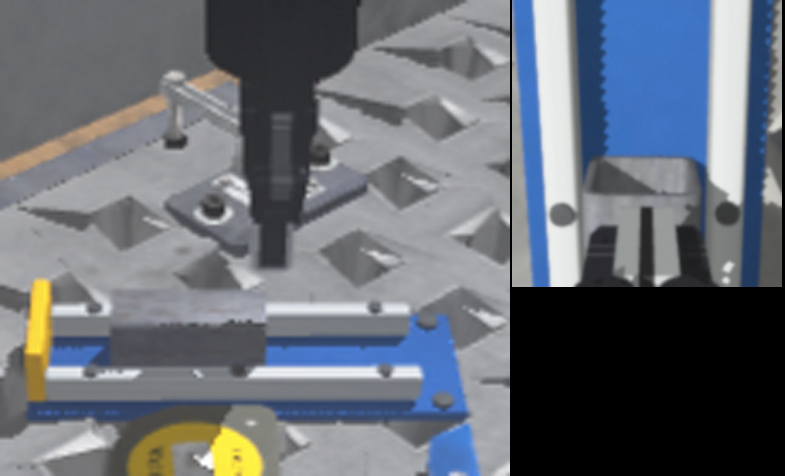

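The tube now lies flat between the rails, spanning crop columns 111–265, with its top end facing the stop and about 35–38 mm to go. I'll retreat behind the foot end and lower the tips to mid-tube height.

```bash
python3 -m inch '[[1,0.016,0,0,0],[1,0.032,0,0,0],[1,0.032,0,0.025,0],[1,0.032,0,0.051,0],[1,0.032,0,0.051,0]]'
python3 - <<'E'
from h import *
np.set_printoptions(precision=4,suppress=True)
p=cam("scene");C=cloud(p);s=ctrl.get_state();print(s["eef_pos"],s["contact_force"])
u=np.array([.834,.552]);n=np.array([-.552,.834]);d=C[...,:2]-s["eef_pos"][:2]
a=d@u;b=d@n;z=C[...,2]
f=(abs(a)<.03)&(abs(b)<.03)&(z<.09)&(z>.012);
m=(a>-.012)&(a<.012)&(abs(b)<.022);print("finger zmin",np.percentile(z[m&(z>.01)],[0,3,10]),m.sum())
t=(abs(b)<.022)&(z>.036)&(z<.052)&(a>.005)&(a<.125);print("tube top u",np.percentile(a[t],[1,5,95,99]),"b",np.percentile(b[t],[2,98]),"z",np.median(z[t]))
k=(abs(b)<.03)&(z>.028)&(z<.045)&(a>.125)&(a<.2);print("stop u",np.percentile(a[k],[2,10,50,90,98]))
E
```

```text
time: 5.43
eef_pos: [0.4197, 0.3197, -0.0169]
tcp_rot: [-0.287, 0.958, -0.001, -0.005]
contact_force: [-1.7, -0.3, -0.1]
opening: -0.001
finger_force: 0.0
[ 0.4211  0.3205 -0.0149] [-0.6961  0.3912  1.0542]
finger zmin [0.0176 0.0201 0.0262] 318
tube top u [0.0067 0.0396 0.1194 0.123 ] b [-0.0188  0.0172] z 0.04306847116591517
stop u [0.1593 0.1595 0.1638 0.1686 0.1709]
```

```bash
python3 -m inch '[[1,-0.012,0,0,0],[1,-0.024,0,0,0],[1,-0.032,0,0,0],[1,-0.040,0,0,0],[1,-0.048,0,0,0]]' && python3 -m inch '[[1,-0.004,0,0,0],[1,-0.008,0,0,0],[1,-0.011,0,0,0],[1,-0.013,0,0,0],[1,-0.013,0,0,0]]'
cat > m.py <<'E'
from h import *
np.set_printoptions(precision=4,suppress=True)
p=cam("scene");C=cloud(p);s=ctrl.get_state();print(s["eef_pos"],s["contact_force"])
u=np.array([.834,.552]);n=np.array([-.552,.834]);d=C[...,:2]-np.array([.4211,.3205])
a=d@u;b=d@n;z=C[...,2]
t=(abs(b)<.022)&(z>.040)&(z<.047)&(a>.06)&(a<.17);print("tube u",np.percentile(a[t],[1,5,95,99]),"b",np.percentile(b[t],[2,98]))
for row in range(196,212,3):
    print(row,[(c,round(float(a[row,c]),3),round(float(z[row,c]),3)) for c in range(232,250,2)])
x=cv2.resize(p["pixels"][150:250,220:370,::-1],None,fx=5,fy=5,interpolation=cv2.INTER_CUBIC);cv2.imwrite("pics/s5c.png",x)
E
python3 m.py
```

```text
time: 5.9
eef_pos: [0.4637, 0.3481, -0.0114]
tcp_rot: [-0.287, 0.958, -0.0, -0.001]
contact_force: [-5.2, -2.9, 4.0]
opening: -0.001
finger_force: 2.7
time: 6.32
eef_pos: [0.4728, 0.3541, -0.0121]
tcp_rot: [-0.287, 0.958, -0.001, -0.003]
contact_force: [-7.2, -5.7, 7.9]
opening: -0.004
finger_force: 4.8
[ 0.4728  0.3541 -0.0121] [-6.9054 -6.0861  7.187 ]
tube u [0.0637 0.0751 0.1544 0.1582] b [-0.019   0.0168]
196 [(232, 0.162, 0.038), (234, 0.158, 0.042), (236, 0.154, 0.044), (238, 0.15, 0.044), (240, 0.147, 0.043), (242, 0.143, 0.043), (244, 0.139, 0.043), (246, 0.135, 0.043), (248, 0.132, 0.043)]
199 [(232, 0.162, 0.038), (234, 0.158, 0.042), (236, 0.153, 0.045), (238, 0.15, 0.043), (240, 0.146, 0.043), (242, 0.142, 0.044), (244, 0.139, 0.041), (246, 0.135, 0.042), (248, 0.131, 0.043)]
202 [(232, 0.161, 0.04), (234, 0.157, 0.043), (236, 0.153, 0.043), (238, 0.149, 0.044), (240, 0.146, 0.043), (242, 0.142, 0.043), (244, 0.138, 0.044), (246, 0.135, 0.042), (248, 0.131, 0.043)]
205 [(232, 0.16, 0.039), (234, 0.156, 0.043), (236, 0.152, 0.044), (238, 0.149, 0.045), (240, 0.145, 0.043), (242, 0.141, 0.044), (244, 0.138, 0.041), (246, 0.134, 0.044), (248, 0.13, 0.044)]
208 [(232, 0.16, 0.039), (234, 0.156, 0.039), (236, 0.153, 0.038), (238, 0.149, 0.038), (240, 0.145, 0.039), (242, 0.142, 0.037), (244, 0.138, 0.039), (246, 0.134, 0.038), (248, 0.13, 0.04)]
211 [(232, 0.159, 0.037), (234, 0.156, 0.033), (236, 0.153, 0.031), (238, 0.149, 0.032), (240, 0.145, 0.031), (242, 0.142, 0.033), (244, 0.138, 0.031), (246, 0.134, 0.033), (248, 0.131, 0.031)]
```

View pics/s5c.png

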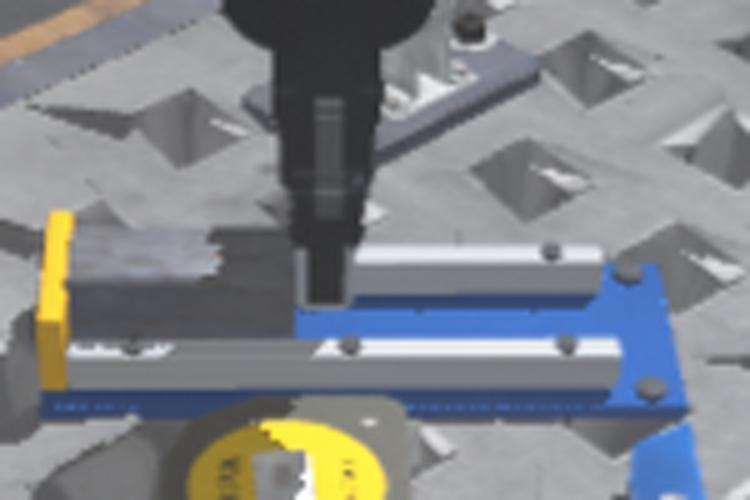

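The tube end looks to be against the yellow stop (column ≈ 70). One more small push should show the force rise if it is really seated.

```bash
python3 -m inch '[[1,-0.001,0,0,0],[1,-0.002,0,0,0],[1,-0.003,0,0,0],[1,-0.003,0,0,0]]'
```

```text
time: 6.7
eef_pos: [0.4724, 0.3539, -0.0122]
tcp_rot: [-0.287, 0.958, -0.002, -0.008]
contact_force: [-14.7, -12.3, 14.9]
opening: -0.001
finger_force: 9.2
```

It is seated: the force doubled with no motion. Now I back off, lift clear and verify.

```bash
python3 -m inch '[[1,0.008,0,0,0],[1,0.022,0,0,0],[1,0.035,0,0,0],[1,0.035,0,-0.03,0],[1,0.035,0,-0.06,0]]' && python3 -m inch '[[1,0,0,-0.03,0],[1,0,0,-0.06,0],[1,0,0,-0.06,0]]'; python3 m.py
```

```text
time: 7.12
eef_pos: [0.4463, 0.3369, 0.0462]
tcp_rot: [-0.287, 0.958, -0.0, -0.002]
contact_force: [1.5, 0.5, -0.1]
opening: 0.0
finger_force: 0.0
time: 7.37
eef_pos: [0.4534, 0.3407, 0.1159]
tcp_rot: [-0.287, 0.958, 0.002, 0.008]
contact_force: [0.8, 0.2, 0.8]
opening: 0.003
finger_force: 0.0
[0.4519 0.3399 0.1129] [-0.6803  0.0515  0.2278]
tube u [0.075  0.0787 0.155  0.1584] b [-0.0186  0.0174]
196 [(232, 0.162, 0.039), (234, 0.158, 0.043), (236, 0.154, 0.042), (238, 0.15, 0.044), (240, 0.147, 0.044), (242, 0.143, 0.043), (244, 0.139, 0.042), (246, 0.135, 0.042), (248, 0.132, 0.043)]
199 [(232, 0.162, 0.036), (234, 0.157, 0.043), (236, 0.153, 0.045), (238, 0.15, 0.043), (240, 0.146, 0.046), (242, 0.142, 0.043), (244, 0.139, 0.043), (246, 0.135, 0.044), (248, 0.131, 0.043)]
202 [(232, 0.161, 0.038), (234, 0.157, 0.043), (236, 0.153, 0.044), (238, 0.149, 0.045), (240, 0.146, 0.043), (242, 0.142, 0.043), (244, 0.138, 0.043), (246, 0.135, 0.042), (248, 0.131, 0.042)]
205 [(232, 0.161, 0.038), (234, 0.156, 0.042), (236, 0.153, 0.042), (238, 0.149, 0.045), (240, 0.145, 0.043), (242, 0.141, 0.044), (244, 0.138, 0.044), (246, 0.134, 0.043), (248, 0.131, 0.042)]
208 [(232, 0.16, 0.039), (234, 0.156, 0.038), (236, 0.153, 0.039), (238, 0.149, 0.041), (240, 0.145, 0.039), (242, 0.142, 0.038), (244, 0.138, 0.039), (246, 0.134, 0.04), (248, 0.13, 0.038)]
211 [(232, 0.159, 0.037), (234, 0.157, 0.031), (236, 0.153, 0.032), (238, 0.149, 0.03), (240, 0.146, 0.031), (242, 0.142, 0.03), (244, 0.138, 0.032), (246, 0.134, 0.032), (248, 0.131, 0.031)]
```

View pics/s5c.png

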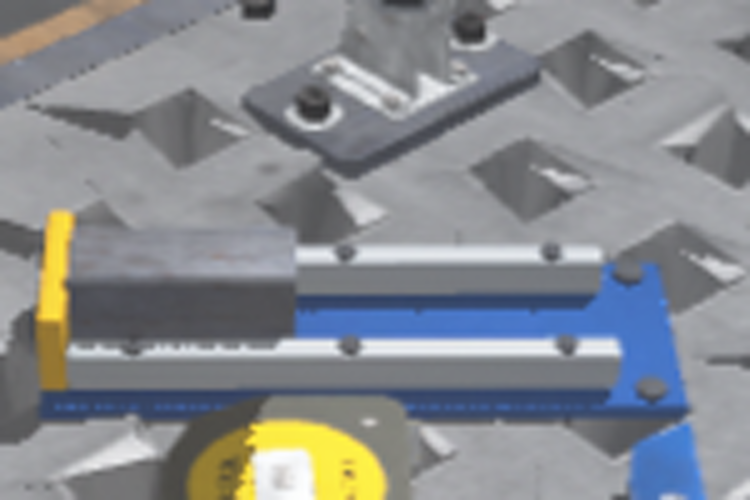

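The tube lies flat and tight against the stop (columns 70–295), and the robot is clear.

```bash
python3 -c "
from plant import ctrl
print(ctrl.sign_off())"
```

```text
the job is handed in; nothing more can be done
None
```

The job is handed in: the tube was tipped over and pushed along the rails, and the last picture shows it lying flat with its top end against the yellow stop, the robot clear, and the tape and magnet never touched (the sign-off returned no verdict).

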